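# Refit the compression-spring stand in the science classroom

## Robot

A 7-joint arm with a two-finger parallel gripper is mounted at the origin on the work surface. World frame = base frame: x ahead of the robot, y to its left, z up, the work surface at z = 0. Lengths are in m, angles in degrees, forces in N, time in s.
With the tool pointing down it reaches from about 0.425 to 0.875 m from the base axis. Payload 4.7 kg.
Tool frame: the origin (TCP) lies at the very end of the fingers, on their centre line; the grasp point (between the pads) lies env.grip_point_offset behind it (env.grip_point_offset is the distance from the TCP to the grasp point, in m); z points along the fingers, y is the direction in which the jaws open and shut (so a half turn about z gives the same grasp; the last joint's range is limited). The gripper opens to 87 mm and grips with 3 to 60 N. Pads are 19 mm wide; open, the fingers measure 117 mm over their backs; the gripper's body (75 mm by 190 mm) begins 51 mm behind the grasp point.
Start: joints at [-69.666, 18.392, -4.016, 83.108, 1.295, 78.541, -3.26], TCP at [0.217, 0.613, 0.223] pointing down, gripper open.
Joint ranges: [-163.93, 163.93], [-17.29, 119.83], [-79.2, 71.16], [3.27, 140.29], [-89.18, 269.18], [5.43, 117.66], [-154.24, 154.24]. Speed limits (degrees/s): [147.25, 147.25, 180, 180, 180, 180, 180].

## Interface

Orientations are given as [roll, pitch, yaw] about the fixed x, y, z axes, in that order (R = Rz(yaw) Ry(pitch) Rx(roll)).
In Python, from cell import env gives the robot as it stands.
- The arm moves only by the tool send_rows, never from a script. Its argument "plan" is a list of rows, each a list of 7 numbers: the finger opening in mm, from 0 to 87, then the shift along the tool's x, y, z in mm, then the turn, a rotation vector about the tool's x, y, z in rad. A call has 1 to 12 rows; each row shifts and turns the commanded pose from where the row before left it, along the tool's axes as they then stand; what a row does not reach is not made up. A row lasts 1/10 s, in which the tool goes at most 50 mm and 8.59 degrees, less where a joint would pass 70% of its speed; a pose out of reach is approached as far as the arm can. A call is refused whole if a number of a shift passes 50 or a number of a turn 0.15, either way. A call with a gripper value outside its range is refused whole. The fingers move at their own pace and stop on an object; "grip_force" is the grip in N (left out, the last holds). Time passes only in rows, so rows that do not move let the fingers close. It gives the time, the measured TCP pose, the force and the opening at its end, in the units of the state.
- env.get_obs(): the state, without advancing time (a new reading comes with each control period).
- env.read_camera(name): name is "scene" or "side" or "wrist"; returns the picture (400x640x3 uint8, red, green, blue); there is no depth.
- env.get_calibration(name): a dict with "fx", "fy", "cx", "cy" (pixels), "extrinsics" (4x4, takes a point from camera to world coordinates). Camera axes: x right, y down, z forward; pixel columns grow to the right and rows downward; lengths in m; the calibration is good to about 2 mm. A picture is of the moment at which its call begins: read the wrist's pose just before it. get_calibration takes no time and is no camera call; for the wrist camera it gives the pose at the moment of the call.
- env.sign_off(): hands the job in, once; it reports no verdict.
Trained networks look in the newest picture that a camera, given by its name, has taken for a name from the list of things; names that differ only in an ending like _2 or _b are one class to them, and where a whole thing is asked for, a point or a joint stands for the part that bears it (a point fixed in the world has none). Each returns a list of dicts, best first, with "confidence" (0 to 1); they miss things now and then, are a little off and sometimes report something else, mostly with a low value. They report only what shows in the picture. A call takes as long as a camera call. They do not tell look-alikes from the thing itself.
- env.regions_of(camera, query): "region" (400x640 bool, what is visible of it) and "rect" ([left, top, right, bottom] in pixels, round what is visible of it).
The state is a dict: "time_s": time; "qpos": joint angles; "joint_velocities": joint speeds; "effort": joint torques, N m; "tool_pos": TCP position; "tool_rot": TCP orientation; "force": force on the tool from outside, world axes, zero at the start; "wrist_torque": the same for the moment, N m; "grip_width": finger opening in m.
Only numpy, scipy, OpenCV 4.12 (cv2) and the standard library are available. Lean on these libraries where they do the work, as an engineer would, in place of code of your own. Each camera call takes 0.05 s, during which the arm holds its last target. There are 200 camera calls.

## Task

Set up the compression-spring stand for the next group: take the steel spring with the blue top coils from the grey tray and, keeping it upright as it stands, thread it over the grooved rod until it sits fully home on the seat; whenever the little tail inside its lowest coil snags on the rod, press only lightly (never jam it or squash the spring solid) and twist the spring a little until the tail finds a groove and runs free. Then gently lower the load pan over the rod so that it rests level on the spring and is let go. Leave the other springs and the things lying about as they are.

Things in the scene. Friction and masses are not known exactly. Their poses are not given: they have to be found in the camera images.
- spring_center (a point): centre, half-way up, of the spring to be fitted: bright steel compression spring standing upright, 80 mm tall, 29 mm outside, 23 mm inside, 3 mm wire; z is its axis, up. Its top 12 mm (four close coils) are painted blue: hold it there, from above
- spring_foot (a point): point on the spring's axis in the plane of its lower end, 40 mm below spring_center, same directions. The lowest coil lies flat and carries a flat-ground tail, 3 mm wide, bent inward along the spring's own +x side, its tip 5 mm from the axis: the tail cannot pass the rod unless it is over one of the rod's grooves. Home, this point is on the seat
- rod_top (a point): centre of the upper end of the stand's upright steel rod: 20 mm across, bevelled to 16.8 mm over the last 4 mm. Four straight grooves, 4.6 mm wide and 6.5 mm deep, 90 degrees apart, run its whole length and out through its end. The rod does not turn, but which way its grooves face differs each time and is not given (the directions here are the base's); a twist of at most 90 degrees finds one
- seat (a point): centre of the flat aluminium seat (44 mm across) round the foot of the rod, where the spring stands when home; 95 mm below rod_top, 26 mm above the table; z up
- stand: the fixed stand: blue base plate 130 by 190 mm, 18 mm high, with the seat, the rod and a white scale strip; origin on the table under the rod's axis. The scale strip is 32 mm wide and 130 mm high and stands 92 mm from the rod along the stand's +y
- spring: the whole spring, about 90 g; origin at its foot. A real spring: about 0.2 N per mm, solid when 43 mm shorter, at 9 N. Held near the top, where fingertips clasp some turns too, it feels stiffer (up to 0.4 N per mm) and goes solid sooner
- pan_hub (a point): grip point on the load pan's brass hub, 25 mm above the pan's underside. The pan is an aluminium disc 75 mm across and 5 mm thick with an upright hub 32 mm outside, 40 mm high in all, bored right through at 23 mm; 0.2 to 0.4 kg; z up
- pan_bottom (a point): centre of the load pan's underside, 25 mm below pan_hub; z up
- pan: the whole load pan; origin at pan_bottom
- tray: fixed grey open tray 225 by 100 mm, 16 mm high, floor 4 mm thick, in which the three springs stand in a row along the tray's x, 65 mm apart; origin under its centre
- black_spring_center (a point): centre of a black spring in the tray, 62 mm tall, 33 mm outside: leave alone
- copper_spring_center (a point): centre of a copper-coloured spring in the tray, 70 mm tall, 25 mm outside: leave alone
- mass_big: loose brass slotted mass, 46 mm across, 20 mm high: leave alone; origin under its centre
- mass_small: loose brass slotted mass, 34 mm across, 14 mm high: leave alone; origin under its centre
- dish: loose clear dish, 90 mm across, 16 mm high: leave alone; origin under its centre
- phone: black phone lying flat, 150 by 72 by 8 mm: leave alone; origin under its centre
Mind the look-alikes: they are no part of the job. Several things have the shape of the stand; the one meant has the colours described above.

How it is judged:
By the outcome, as a careful person would: the job done as asked, in the order asked, and still so for the second after the job is handed in, with the robot touching nothing.
It also fails if it takes over 67 s, if anything falls off the work surface, if the arm or the gripper's body presses on something with over 40 N, if the wrist force passes 120 N, or if a joint passes its speed limit or range.

## Working session

There is one attempt and no reset: what is moved stays moved. The work goes in short steps, Python scripts to look and compute and a tool call to move; the robot and the scene stay as the last step left them, time stands still between calls to the robot, and variables do not carry over. Pictures are saved under pics/ and viewed, about 8 in all and at most 12, crops included, and the job is handed in when it is done.

Besides the shell and the picture viewer there is one more tool, called after "Emit:" as a command line: name --pt "numbers of a row" for each row, then --argument value for the rest. send_rows: Moves the arm, as the interface text tells. Its arguments: {"type":"object","properties":{"plan":{"type":"array"},"grip_force":{"type":"number"}},"required":["plan"]}

```bash
ls; mkdir -p pics
python3 - <<'E'
from cell import env
import cv2,numpy as np
o=env.get_obs();print(o, env.grip_point_offset)
a=env.read_camera("scene");b=env.read_camera("side")
cv2.imwrite("pics/scene.png",a[:,:,::-1]);cv2.imwrite("pics/side.png",b[:,:,::-1])
for n in("scene","side","wrist"):print(n,env.get_calibration(n))
E
```

```text
pics
{'time_s': 0.0, 'qpos': array([-69.66627343,  18.43869524,  -4.01625827,  83.17427209,
         1.29470913,  78.54123458,  -3.26035749]), 'joint_velocities': array([ 0.08716377,  0.05885851,  0.06116743,  0.05676681, -0.00460883,
       -0.00022197,  0.01029477]), 'effort': array([-2.47029431e-05, -4.91283882e+01, -4.04010639e-01, -3.12530029e+01,
       -6.39976957e-02,  4.35311103e-02,  1.65071133e-04]), 'tool_pos': array([0.21710534, 0.61208452, 0.22147127]), 'tool_rot': array([-1.79891028e+02,  5.24725322e-03,  1.60476288e+02]), 'force': array([ 0.03054572, -0.19086209, -0.62483316]), 'wrist_torque': array([-0.01062705,  0.04331444,  0.05514079]), 'grip_width': 0.08699248825435117} 0.0187
scene {'fx': 463.33226040477416, 'fy': 463.33226040477416, 'cx': 317.0414240209607, 'cy': 201.36746581564455, 'extrinsics': array([[ 0.71952567,  0.55405027, -0.41870169,  1.03846126],
       [ 0.69435003, -0.56293697,  0.44830793, -0.59878197],
       [ 0.01268247, -0.61329459, -0.78975243,  1.01357293],
       [ 0.        ,  0.        ,  0.        ,  1.        ]])}
side {'fx': 481.1451228166401, 'fy': 481.1451228166401, 'cx': 309.9076385297683, 'cy': 207.0735087093253, 'extrinsics': array([[-0.99773627, -0.03217862,  0.0590498 ,  0.48615355],
       [-0.06478377,  0.69546539, -0.71563325,  0.84973654],
       [-0.018039  , -0.71783872, -0.6959757 ,  1.01343825],
       [ 0.        ,  0.        ,  0.        ,  1.        ]])}
wrist {'fx': 352.48704409663014, 'fy': 352.48704409663014, 'cx': 313.25120557533194, 'cy': 198.07473116110015, 'extrinsics': array([[ 0.33366319,  0.91374261,  0.23182603,  0.15477436],
       [ 0.94269064, -0.32294627, -0.08390516,  0.63539029],
       [-0.00180037,  0.24653629, -0.96913189,  0.38232196],
       [ 0.        ,  0.        ,  0.        ,  1.        ]])}
```

View pics/scene.png

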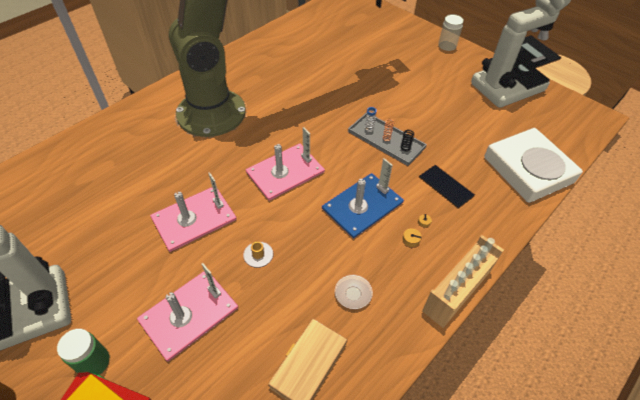

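View pics/side.png

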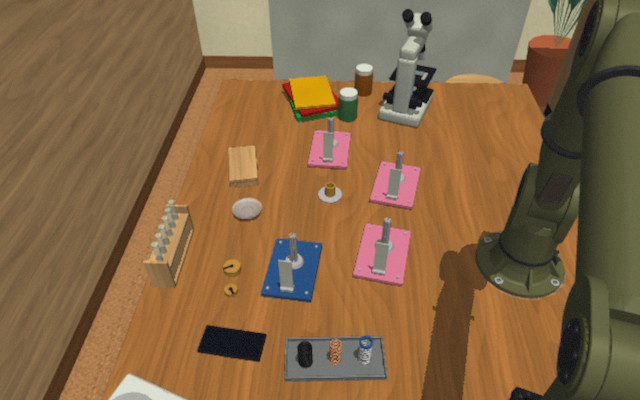

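The scene view shows the blue stand (rod top about (361,180)), the blue-topped spring (371,112) and the pan (258,250). In the side view they are at (293,237), (366,342) and (330,190).

```bash
cat > h.py <<'E'
from cell import env
import numpy as np,cv2
def ray(c,uv):
    K=c if isinstance(c,dict) else env.get_calibration(c); T=K["extrinsics"]
    d=T[:3,:3]@np.array([(uv[0]-K["cx"])/K["fx"],(uv[1]-K["cy"])/K["fy"],1]); return T[:3,3],d/np.linalg.norm(d)
def atz(c,uv,z):
    p,d=ray(c,uv); return p+d*(z-p[2])/d[2]
def proj(c,P):
    K=c if isinstance(c,dict) else env.get_calibration(c); T=np.linalg.inv(K["extrinsics"]); q=T[:3,:3]@np.asarray(P)+T[:3,3]
    return np.array([K["fx"]*q[0]/q[2]+K["cx"],K["fy"]*q[1]/q[2]+K["cy"]])
def tri(rs):
    A=np.zeros((3,3));b=np.zeros(3)
    for p,d in rs:
        M=np.eye(3)-np.outer(d,d);A+=M;b+=M@p
    return np.linalg.solve(A,b)
E
python3 - <<'E'
from h import *
for c in("scene","side"):
    env.read_camera(c)
    for n in("spring","pan","stand","tray","black_spring_center","copper_spring_center"):
        for r in env.regions_of(c,n)[:5]:
            ys,xs=np.nonzero(r["region"]); print(c,n,round(r["confidence"],2),r["rect"],round(xs.mean(),1),round(ys.mean(),1))
# rough points
for n,a,b,z in(("rod",(361,180),(293,236),.121),("springtop",(371,111),(366,340),.084),("pantop",(258,246),(330,186),.04),("dish",(353,292),(247,209),.01)):
    print(n,atz("scene",a,z),atz("side",b,z))
E
```

```text
scene spring 0.6 [320.7, 157.6, 405.4, 239.8] 364.2 202.2
scene spring 0.45 [363.1, 107.6, 375.7, 132.2] 370.6 119.1
scene pan 0.77 [243.2, 242.0, 270.1, 267.7] 258.1 254.3
scene pan 0.63 [400.7, 230.0, 419.8, 247.0] 411.8 237.5
scene stand 0.85 [139.7, 265.2, 233.6, 362.6] 187.2 314.3
scene stand 0.8 [321.4, 158.6, 405.3, 236.8] 364.2 202.4
scene stand 0.79 [152.5, 174.4, 234.8, 250.6] 193.0 216.9
scene stand 0.69 [246.4, 130.0, 326.7, 196.9] 285.7 168.9
scene tray 0.76 [348.7, 115.5, 428.5, 167.6] 386.6 140.2
scene tray 0.72 [400.6, 129.4, 414.0, 152.1] 407.1 140.7
scene tray 0.63 [243.7, 242.6, 274.6, 268.0] 258.2 254.3
scene black_spring_center 0.51 [399.9, 131.5, 416.9, 154.4] 407.8 139.6
scene copper_spring_center 0.63 [386.6, 121.2, 394.2, 139.0] 388.6 128.9
side spring 0.78 [360.1, 333.7, 373.9, 367.1] 364.4 349.8
side spring 0.54 [259.3, 234.1, 322.7, 303.6] 291.9 269.6
side spring 0.53 [220.6, 259.7, 244.3, 275.7] 231.2 268.3
side pan 0.65 [318.3, 182.1, 341.0, 199.3] 329.2 193.4
side stand 0.96 [262.3, 234.4, 322.8, 299.6] 291.9 269.9
side stand 0.81 [309.5, 117.3, 351.0, 169.6] 329.1 148.9
side stand 0.75 [370.3, 152.2, 421.3, 209.4] 394.9 184.1
side stand 0.69 [328.8, 342.4, 340.8, 365.0] 334.1 351.8
side stand 0.63 [351.5, 219.2, 411.2, 285.7] 381.9 254.5
side tray 0.97 [284.2, 335.3, 385.5, 381.5] 334.7 360.8
side tray 0.72 [231.5, 198.6, 259.8, 216.4] 246.3 207.9
side black_spring_center 0.54 [295.4, 339.9, 311.1, 367.3] 304.2 354.8
side copper_spring_center 0.63 [325.9, 336.9, 341.5, 365.4] 334.5 351.8
rod [0.5970412  0.03536326 0.121     ] [0.59754373 0.03820771 0.121     ]
springtop [0.42264508 0.28950867 0.084     ] [0.41755769 0.29911311 0.084     ]
pantop [ 0.51527714 -0.24893662  0.04      ] [ 0.51365295 -0.24589262  0.04      ]
dish [ 0.75742039 -0.16578426  0.01      ] [ 0.75898069 -0.16506461  0.01      ]
```

```bash
cat >> h.py <<'E'
def plan(x,y,z,yaw,n,start=None):
    """print constant row (mm, rad) over n rows to reach TCP pose, tool pointing down"""
    if start is None:
        o=env.get_obs(); p=o["tool_pos"]; y0=o["tool_rot"][2]; print("t",round(o["time_s"],2),"pos",np.round(p,4),"rot",np.round(o["tool_rot"],2),"F",np.round(o["force"],2),"w",round(o["grip_width"],4))
    else: p=np.array(start[:3]);y0=start[3]
    D=(np.array([x,y,z])-p)*1000; dy=(yaw-y0+180)%360-180; S=np.zeros((2,2))
    for i in range(n):
        a=np.radians(y0+dy*i/n); S+=np.array([[np.cos(a),np.sin(a)],[np.sin(a),-np.cos(a)]])
    s=np.linalg.solve(S,D[:2]); print(n,"rows: shift",np.round([*s,-D[2]/n],2),"turn z",round(-np.radians(dy)/n,4))
E
python3 -c "
from h import *
plan(.42,.295,.223,125,8)"
```

```text
t 0.8 pos [0.2173 0.6126 0.2226] rot [179.99   0.   160.48] F [0.09 0.43 0.37] w 0.087
8 rows: shift [-44.24 -18.24  -0.05] turn z 0.0774
```

Emit:
send_rows --pt "87 -44.2 -18.2 0 0 0 0.0774" --pt "87 -44.2 -18.2 0 0 0 0.0774" --pt "87 -44.2 -18.2 0 0 0 0.0774" --pt "87 -44.2 -18.2 0 0 0 0.0774" --pt "87 -44.2 -18.2 0 0 0 0.0774" --pt "87 -44.2 -18.2 0 0 0 0.0774" --pt "87 -44.2 -18.2 0 0 0 0.0774" --pt "87 -44.2 -18.2 0 0 0 0.0774" --pt "45 0 0 0 0 0 0" --pt "45 0 0 0 0 0 0" --pt "45 0 0 0 0 0 0"

```text
time_s: 1.9
tool_pos: [0.4193, 0.2968, 0.2227]
tool_rot: [180.0, -0.0, 125.1]
force: [-0.0, 0.5, -0.0]
grip_width: 0.0705
```

Run:
```python
from h import *
a=env.read_camera("wrist");cv2.imwrite("pics/w1.png",a[:,:,::-1])
plan(.42,.295,.223,125,4)
print(proj("wrist",[.42,.295,.084]),proj("wrist",env.get_obs()["tool_pos"]))
```

```text
t 1.95 pos [0.4191 0.2971 0.2226] rot [ 1.7999e+02 -3.0000e-02  1.2517e+02] F [ 0.09 -0.69 -0.02] w 0.0667
4 rows: shift [-0.55 -0.12 -0.1 ] turn z 0.0007
[311.57801871 190.50660932] [311.50745582 249.93687835]
```

View pics/w1.png

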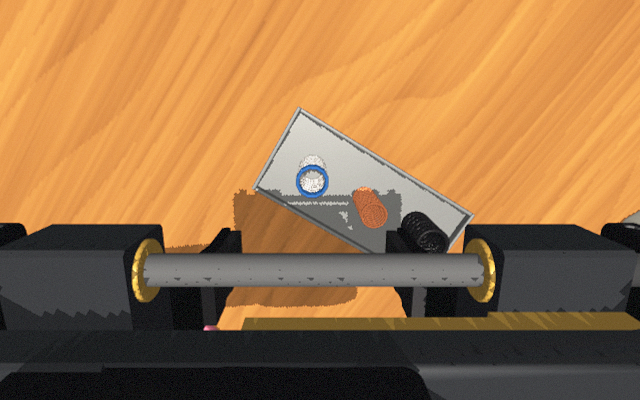

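The wrist view shows the blue ring at about (312,181), with copper at (368,208) and black at (425,233). Next I'll fit the ring and zoom in on it.

Run:
```python
from h import *
a=cv2.imread("pics/w1.png")
h=cv2.cvtColor(a,cv2.COLOR_BGR2HSV)
m=cv2.inRange(h,(95,120,50),(130,255,255));m[:140]=0;m[220:]=0
ys,xs=np.nonzero(m);print(xs.min(),xs.max(),ys.min(),ys.max(),xs.mean(),ys.mean())
e=cv2.minAreaRect(np.c_[xs,ys].astype(np.float32));print(e)
for z in(.084,.078):print(atz("wrist",((xs.min()+xs.max())/2,(ys.min()+ys.max())/2),z))
print([proj("wrist",[.419,.293,.084]),proj("wrist",[.419+.029,.293,.084])])
c=a[140:270,240:480];cv2.imwrite("pics/w1c.png",cv2.resize(c,None,fx=3.3,fy=3.3,interpolation=cv2.INTER_CUBIC))
```

```text
296 327 165 197 311.6508379888268 181.83240223463687
((311.5, 181.0), (32.0, 31.0), 90.0)
[0.41508568 0.30186591 0.084     ]
[0.41576582 0.30085742 0.078     ]
[array([309.32070342, 191.68898558]), array([336.18175103, 210.10098378])]
```

View pics/w1c.png

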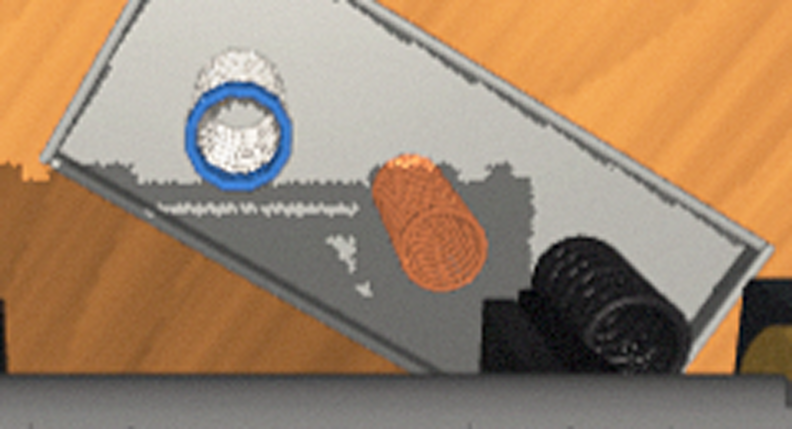

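```bash
python3 -c "
from h import *
plan(.4153,.3012,.0603,125,8)"
```

```text
t 1.95 pos [0.4191 0.2971 0.2226] rot [ 1.7999e+02 -3.0000e-02  1.2517e+02] F [ 0.09 -0.69 -0.02] w 0.0667
8 rows: shift [ 0.7  -0.1  20.29] turn z 0.0004
```

Emit:
send_rows --pt "45 2.8 -0.4 0 0 0 0" --pt "45 2.8 -0.4 10 0 0 0" --pt "45 0 0 25 0 0 0" --pt "45 0 0 25 0 0 0" --pt "45 0 0 25 0 0 0" --pt "45 0 0 25 0 0 0" --pt "45 0 0 25 0 0 0" --pt "45 0 0 17 0 0 0" --pt "45 0 0 10.3 0 0 0" --pt "45 0 0 0 0 0 0" --grip_force 25

```text
time_s: 2.95
tool_pos: [0.4146, 0.2991, 0.0584]
tool_rot: [-179.8, 0.0, 125.1]
force: [0.3, -0.1, -0.4]
grip_width: 0.0452
```

Emit:
send_rows --pt "20 0 0 0 0 0 0" --pt "20 0 0 0 0 0 0" --pt "20 0 0 0 0 0 0" --pt "20 0 0 0 0 0 0" --pt "20 0 0 0 0 0 0" --pt "20 0 0 0 0 0 0" --pt "20 0 0 0 0 0 0" --grip_force 25

```text
time_s: 3.65
tool_pos: [0.4163, 0.2998, 0.0605]
tool_rot: [179.9, -0.0, 125.0]
force: [0.5, 0.5, 0.4]
grip_width: 0.0273
```

Emit:
send_rows --pt "20 0 0 -10 0 0 0" --pt "20 0 0 -25 0 0 0" --pt "20 0 0 -35 0 0 0" --pt "20 0 0 -35 0 0 0" --pt "20 0 0 -35 0 0 0" --pt "20 0 0 -35 0 0 0" --pt "20 0 0 -25 0 0 0" --pt "20 0 0 0 0 0 0"

```text
time_s: 4.45
tool_pos: [0.4176, 0.3006, 0.2648]
tool_rot: [179.6, -0.1, 125.0]
force: [0.2, 0.4, -0.2]
grip_width: 0.0276
```

```bash
python3 -c "
from h import *
plan(.597,.037,.26,93,11)"
```

```text
t 4.45 pos [0.4176 0.3006 0.2648] rot [ 1.7958e+02 -6.0000e-02  1.2498e+02] F [ 0.24  0.43 -0.17] w 0.0276
11 rows: shift [-28.51   7.     0.44] turn z 0.0507
```

Emit:
send_rows --pt "20 -28.5 7 0 0 0 0.0507" --pt "20 -28.5 7 0 0 0 0.0507" --pt "20 -28.5 7 0 0 0 0.0507" --pt "20 -28.5 7 0 0 0 0.0507" --pt "20 -28.5 7 0 0 0 0.0507" --pt "20 -28.5 7 0 0 0 0.0507" --pt "20 -28.5 7 0 0 0 0.0507" --pt "20 -28.5 7 0 0 0 0.0507" --pt "20 -28.5 7 0 0 0 0.0507" --pt "20 -28.5 7 0 0 0 0.0507" --pt "20 -28.5 7 0 0 0 0.0507" --pt "20 0 0 0 0 0 0"

```text
time_s: 5.65
tool_pos: [0.5967, 0.0275, 0.2599]
tool_rot: [-180.0, 0.3, 92.3]
force: [-0.3, -1.2, -0.9]
grip_width: 0.0274
```

Emit:
send_rows --pt "20 0 0 0 0 0 0" --pt "20 0 0 0 0 0 0" --pt "20 0 0 0 0 0 0"

```text
time_s: 5.95
tool_pos: [0.5953, 0.0373, 0.26]
tool_rot: [-180.0, -0.0, 93.1]
force: [-0.7, 1.2, -0.8]
grip_width: 0.0276
```

Run:
```python
from h import *
plan(.597,.037,.26,93,4)
a=env.read_camera("wrist");b=env.read_camera("side");cv2.imwrite("pics/w2.png",a[:,:,::-1])
cv2.imwrite("pics/s2.png",b[:,:,::-1])
print(proj("wrist",[.597,.037,.121]))
w=cv2.resize(a[100:300,200:440],(800,667))[:600]
cv2.imwrite("pics/w2c.png",cv2.resize(a[110:290,210:430],None,fx=3.3,fy=3.3,interpolation=cv2.INTER_CUBIC)[:,:,::-1])
```

```text
t 5.95 pos [0.5953 0.0373 0.26  ] rot [-1.7997e+02 -3.0000e-02  9.3130e+01] F [-0.65  1.16 -0.79] w 0.0276
4 rows: shift [-0.09  0.41  0.  ] turn z 0.0006
[314.22521052 188.76775992]
```

View pics/w2c.png

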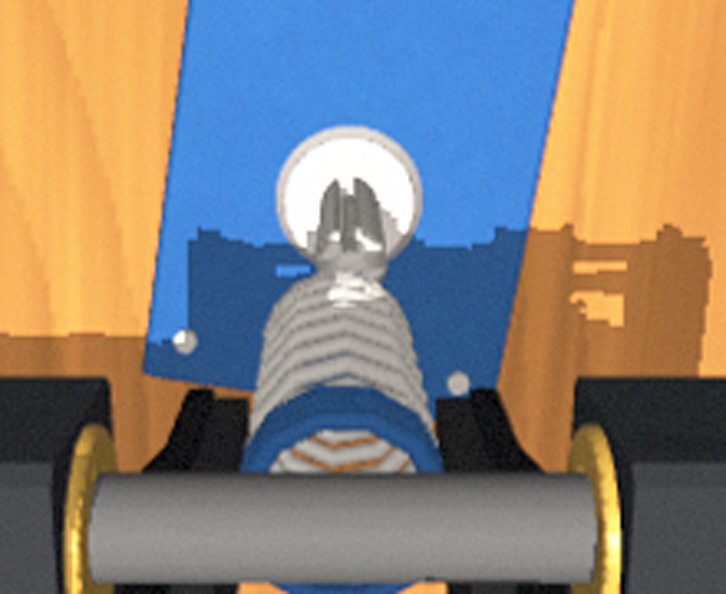

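The spring foot hides the rod top here. The foot is at about (315,197) and the rod's grooved end shows below it, so I'll back off 40 mm for a clear view.

Emit:
send_rows --pt "20 -20 0 0 0 0 0" --pt "20 -20 0 0 0 0 0" --pt "20 0 0 0 0 0 0" --pt "20 0 0 0 0 0 0" --pt "20 0 0 0 0 0 0"

```text
time_s: 6.55
tool_pos: [0.5976, -0.002, 0.2602]
tool_rot: [180.0, -0.1, 93.2]
force: [-0.6, 0.6, -1.3]
grip_width: 0.0277
```

Run:
```python
from h import *
import json
plan(.597,.037,.26,93,4)
a=env.read_camera("wrist");cv2.imwrite("pics/w3.png",a[:,:,::-1])
u=proj("wrist",[.597,.037,.121]);print(u,proj("wrist",[.597,.037,.026]))
x,y=int(u[0])-40,int(u[1])-30
print("crop",x,y)
cv2.imwrite("pics/w3c.png",cv2.resize(a[y:y+60,x:x+80],None,fx=10,fy=10,interpolation=cv2.INTER_CUBIC)[:,:,::-1])
K=env.get_calibration("wrist");np.save("K3.npy",K,allow_pickle=True)
```

```text
t 6.55 pos [ 0.5976 -0.002   0.2602] rot [ 1.800e+02 -6.000e-02  9.316e+01] F [-0.55  0.63 -1.29] w 0.0277
4 rows: shift [9.74 0.37 0.06] turn z 0.0007
[314.16400442 143.50580526] [313.86409464 135.35394786]
crop 274 113
```

View pics/w3c.png

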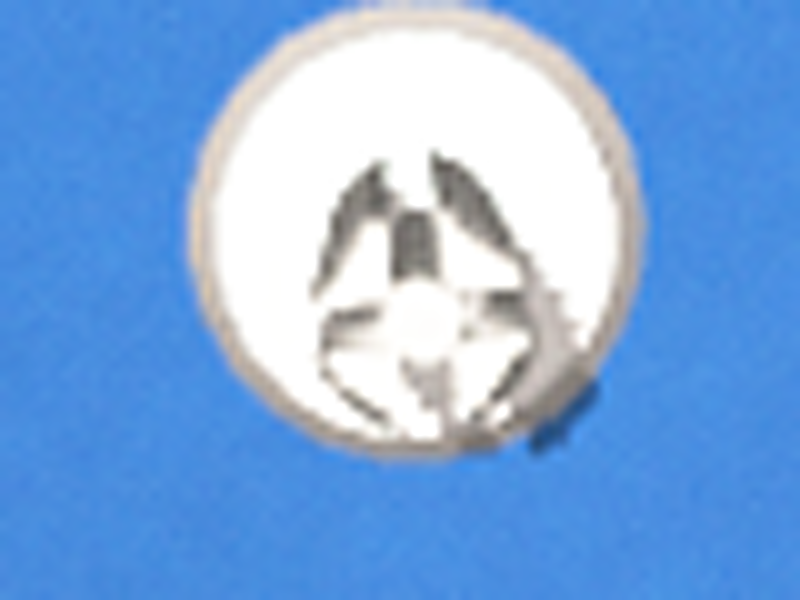

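The wrist crop shows the rod end centred at about (316.4,145.2). The grooves sit about 8° counter-clockwise from the tool axes, and the seat centre is at (315.7,135.8). I'll compute the rod and spring positions in the tool frame with the same camera so its bias cancels.

Run:
```python
from h import *
o=env.get_obs();p=o["tool_pos"];print(p,o["tool_rot"],o["time_s"])
K=env.get_calibration("wrist")
a=np.radians(o["tool_rot"][2]);tx=np.array([np.cos(a),np.sin(a),0]);ty=np.array([np.sin(a),-np.cos(a),0])
for n,uv,z in(("rod",(316.4,145.2),.121),("seat",(315.7,135.8),.026)):
    q=atz(K,uv,z);print(n,q,"tool xy",1000*(q-p)@tx,1000*(q-p)@ty)
# in-hand spring in w2/w3: predicted rows/cols in the wrist image for offsets e along tool x
zt=p[2]+.0237
for e in(-.002,0,.002,.004):
    f=lambda dx,dz:np.round(proj(K,p+tx*(e+dx)+[0,0,dz+.0237]),1)
    print(e,"band low edge",f(.0145,-.012),"inner top",f(.0115,0),"foot edge",f(.0145,-.08), "foot +-y",proj(K,p+tx*e+ty*.0145+[0,0,-.0563]),proj(K,p+tx*e-ty*.0145+[0,0,-.0563]))
a3=cv2.imread("pics/w3.png");h=cv2.cvtColor(a3,cv2.COLOR_BGR2HSV)
print(h[215:256:1,313].tolist())
w=h[180:260,270:360];cv2.imwrite("pics/w3d.png",cv2.resize(a3[170:260,255:375],None,fx=6.6,fy=6.6,interpolation=cv2.INTER_NEAREST))
```

```text
[ 0.59763808 -0.00197439  0.26019148] [-1.79998956e+02 -5.03486269e-02  9.31749024e+01] 6.6
rod [0.59896877 0.03568554 0.121     ] tool xy 37.5284292616418 3.4144163414904147
seat [0.59905566 0.03662713 0.026     ] tool xy 38.463767145805015 3.553315670684458
-0.002 band low edge [311.9 234.9] inner top [311.8 251.7] foot edge [312.2 197.8] foot +-y [334.64775045 219.63554309] [289.7063179  219.62469064]
0 band low edge [311.9 230.7] inner top [311.8 247.2] foot edge [312.2 194.8] foot +-y [334.69569943 216.670877  ] [289.65723881 216.65958819]
0.002 band low edge [311.9 226.4] inner top [311.8 242.7] foot edge [312.2 191.7] foot +-y [334.74385589 213.69338275] [289.60794733 213.6816539 ]
0.004 band low edge [311.9 222.2] inner top [311.8 238.1] foot edge [312.2 188.6] foot +-y [334.79222118 210.70297691] [289.55844207 210.6908043 ]
[[18, 19, 174], [14, 30, 143], [19, 33, 123], [19, 13, 158], [18, 17, 175], [15, 17, 182], [16, 18, 181], [14, 20, 167], [12, 56, 146], [15, 74, 137], [18, 19, 159], [0, 0, 142], [107, 146, 115], [107, 171, 118], [107, 172, 113], [107, 174, 114], [106, 175, 112], [108, 162, 121], [106, 179, 118], [107, 164, 112], [106, 175, 125], [106, 176, 136], [108, 173, 143], [108, 179, 137], [105, 187, 123], [110, 58, 124], [18, 16, 163], [13, 17, 179], [13, 38, 153], [14, 144, 149], [11, 103, 151], [25, 10, 149], [19, 16, 176], [19, 20, 181], [19, 16, 174], [16, 33, 146], [14, 154, 147], [14, 158, 153], [13, 86, 86], [83, 15, 68], [135, 6, 86]]
```

View pics/w3d.png

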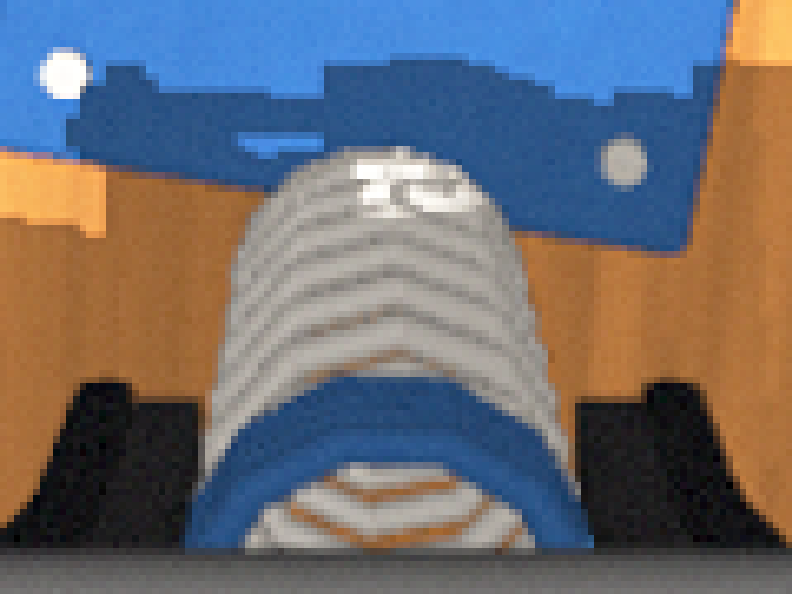

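Emit:
send_rows --pt "20 17 1.5 0 0 0 0" --pt "20 18 1.5 0 0 0 0" --pt "20 0 0 20 0 0 0" --pt "20 0 0 20 0 0 0" --pt "20 0 0 20 0 0 0" --pt "20 0 0 12 0 0 0" --pt "20 0 0 0 0 0 0" --pt "20 0 0 0 0 0 0" --pt "20 0 0 0 0 0 0"

```text
time_s: 7.5
tool_pos: [0.5996, 0.0317, 0.1895]
tool_rot: [179.9, -0.0, 93.1]
force: [-0.0, -0.3, -1.1]
grip_width: 0.0276
```

Run:
```python
from h import *
for c in("scene","side"):
    a=env.read_camera(c); u=proj(c,[.599,.034,.15]).astype(int)
    cv2.imwrite(f"pics/{c}4.png",cv2.resize(a[u[1]-60:u[1]+60,u[0]-40:u[0]+40],None,fx=5,fy=5,interpolation=cv2.INTER_CUBIC)[:,:,::-1])
s=np.hstack([cv2.imread("pics/scene4.png"),cv2.imread("pics/side4.png")]);cv2.imwrite("pics/x4.png",s)
plan(.599,.034,.18,93,4)
```

```text
t 7.6 pos [0.5995 0.0315 0.1894] rot [ 1.7989e+02 -2.0000e-02  9.3040e+01] F [ 1.3   0.26 -0.93] w 0.0277
4 rows: shift [ 0.64 -0.09  2.36] turn z 0.0002
```

View pics/x4.png

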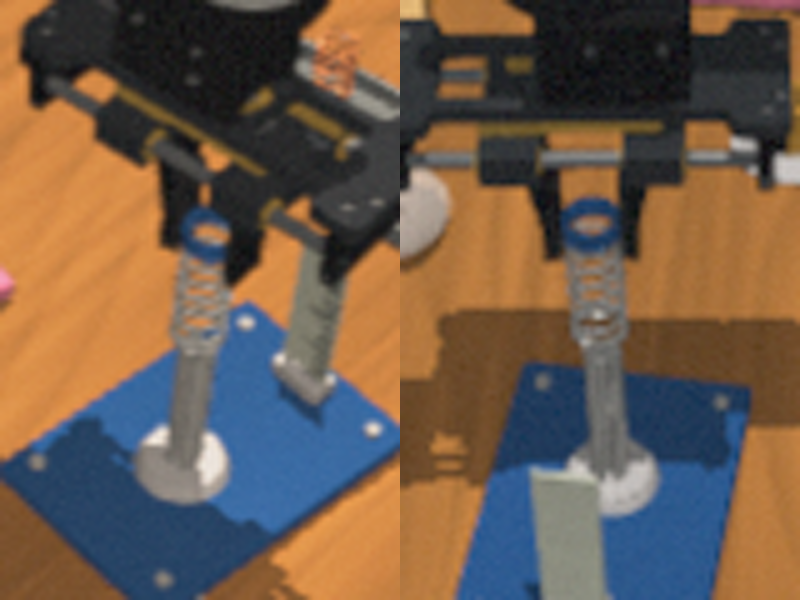

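Both crops show the spring's foot just above the rod top and in line with it. I'll press down lightly.

Emit:
send_rows --pt "20 0 0 5 0 0 0" --pt "20 0 0 5 0 0 0" --pt "20 0 0 2 0 0 0" --pt "20 0 0 2 0 0 0" --pt "20 0 0 2 0 0 0" --pt "20 0 0 0 0 0 0" --pt "20 0 0 0 0 0 0" --pt "20 0 0 0 0 0 0"

```text
time_s: 8.4
tool_pos: [0.5989, 0.0314, 0.1725]
tool_rot: [180.0, -0.0, 93.0]
force: [1.1, 0.2, 1.5]
grip_width: 0.0275
```

```bash
cat > s.py <<'E'
from h import *
F=[];T=[];P=[]
a=None
for i in range(3):
    o=env.get_obs();F.append(o["force"]);T.append(o["wrist_torque"]);P.append(np.r_[o["tool_pos"]*1000,o["tool_rot"][2]]);a=env.read_camera("side")
print("t",round(o["time_s"],2),"F",np.round(np.mean(F,0),2),"T",np.round(np.mean(T,0),3),"P",np.round(np.mean(P,0),1),"w",o["grip_width"],"j7",o["qpos"][6])
E
python3 s.py
```

```text
t 8.5 F [ 0.88 -0.22  1.5 ] T [-0.072 -0.022  0.006] P [598.9  31.3 172.5  93. ] w 0.0276698262425693 j7 3.4372075588336926
```

Emit:
send_rows --pt "20 0 0 0 0 0 -0.07" --pt "20 0 0 0 0 0 -0.07" --pt "20 0 0 0 0 0 -0.07" --pt "20 0 0 0 0 0 -0.07" --pt "20 0 0 0 0 0 0"

```text
time_s: 9.05
tool_pos: [0.5987, 0.0319, 0.1723]
tool_rot: [180.0, -0.0, 109.1]
force: [0.6, 0.8, 1.5]
grip_width: 0.0278
```

Emit:
send_rows --pt "20 0 0 0 0 0 -0.07" --pt "20 0 0 0 0 0 -0.07" --pt "20 0 0 0 0 0 -0.07" --pt "20 0 0 0 0 0 0"

```text
time_s: 9.45
tool_pos: [0.5986, 0.032, 0.1722]
tool_rot: [180.0, -0.1, 121.1]
force: [-0.2, 0.7, 1.0]
grip_width: 0.0275
```

```bash
python3 s.py
```

```text
t 9.55 F [-0.44  1.33  1.28] T [ 0.365  0.105 -0.035] P [598.6  31.9 172.2 121. ] w 0.027590721428102843 j7 30.563145185415213
```

Emit:
send_rows --pt "20 0 0 0 0 0 -0.07" --pt "20 0 0 0 0 0 -0.07" --pt "20 0 0 0 0 0 -0.07" --pt "20 0 0 0 0 0 0"

```text
time_s: 10.0
tool_pos: [0.5987, 0.0311, 0.1722]
tool_rot: [-180.0, 0.0, 133.1]
force: [-0.7, 1.2, 1.2]
grip_width: 0.0278
```

Emit:
send_rows --pt "20 0 0 0 0 0 -0.07" --pt "20 0 0 0 0 0 -0.07" --pt "20 0 0 0 0 0 -0.07" --pt "20 0 0 0 0 0 0"

```text
time_s: 10.4
tool_pos: [0.5989, 0.0314, 0.1723]
tool_rot: [180.0, 0.0, 145.1]
force: [-0.0, 1.5, 1.4]
grip_width: 0.0275
```

```bash
python3 s.py
```

```text
t 10.5 F [-0.03  1.38  1.3 ] T [ 0.272 -0.075  0.008] P [598.9  31.3 172.3 145. ] w 0.027803849582143842 j7 53.95632532081688
```

Emit:
send_rows --pt "20 0 0 0 0 0 -0.07" --pt "20 0 0 0 0 0 -0.07" --pt "20 0 0 0 0 0 -0.07" --pt "20 0 0 0 0 0 0"

```text
time_s: 10.95
tool_pos: [0.599, 0.0316, 0.1724]
tool_rot: [180.0, 0.0, 157.1]
force: [0.8, 1.1, 0.4]
grip_width: 0.0279
```

Emit:
send_rows --pt "20 0 0 0 0 0 -0.07" --pt "20 0 0 0 0 0 -0.07" --pt "20 0 0 0 0 0 -0.07" --pt "20 0 0 0 0 0 0"

```text
time_s: 11.35
tool_pos: [0.5989, 0.0321, 0.1723]
tool_rot: [179.9, 0.0, 169.1]
force: [0.9, 2.2, 1.2]
grip_width: 0.0277
```

```bash
python3 s.py
```

```text
t 11.45 F [1.05 2.61 0.98] T [ 0.779 -0.209 -0.044] P [598.9  32.  172.3 169.1] w 0.027682557972678948 j7 77.405751205454
```

Lateral force is building up because the spring sits about 2 mm off the tool axis and the twist orbits it. I'll re-centre and twist about the spring's own axis instead.

Emit:
send_rows --pt "20 -0.8 1.1 0 0 0 0" --pt "20 -0.8 1.1 0 0 0 0" --pt "20 0 0 0 0 0 0" --pt "20 0 0 0 0 0 0"

```text
time_s: 11.9
tool_pos: [0.6005, 0.0328, 0.1721]
tool_rot: [-180.0, -0.0, 169.2]
force: [-0.6, 0.7, 1.8]
grip_width: 0.0276
```

```bash
python3 s.py
```

```text
t 12.0 F [-0.61  0.95  1.19] T [ 0.352  0.172 -0.028] P [600.5  32.9 172.1 169.2] w 0.027705185991178598 j7 77.45855139345315
```

Emit:
send_rows --pt "20 0 0.15 0 0 0 -0.07" --pt "20 0 0.15 0 0 0 -0.07" --pt "20 0 0.15 0 0 0 -0.07" --pt "20 0 0.15 0 0 0 -0.07" --pt "20 0 0 0 0 0 0"

```text
time_s: 12.55
tool_pos: [0.6003, 0.0336, 0.1721]
tool_rot: [-180.0, -0.1, -174.7]
force: [-1.7, 1.0, 1.3]
grip_width: 0.0279
```

```bash
python3 s.py
```

```text
t 12.65 F [-2.22  0.77  0.85] T [ 0.301  0.429 -0.008] P [ 600.4   33.6  172.1 -174.8] w 0.02756367971701664 j7 92.96137619778563
```

Run:
```python
from h import *
a=env.read_camera("wrist");b=env.read_camera("side");c=env.read_camera("scene")
u=proj("side",[.6,.034,.125]).astype(int);v=proj("scene",[.6,.034,.125]).astype(int)
f=lambda im,u,w,h:cv2.resize(im[u[1]-h:u[1]+h,u[0]-w:u[0]+w],(400,300) if w>h else (200,300),interpolation=cv2.INTER_CUBIC)
A=cv2.resize(a[170:245,255:375],(800,500)[:2],interpolation=cv2.INTER_CUBIC)
print(u,v)
top=cv2.resize(a[165:240,265:365],(400,300),interpolation=cv2.INTER_CUBIC)
s=np.hstack([top,f(b,u,16,24),f(c,v,16,24)]);cv2.imwrite("pics/x5.png",s[:,:,::-1])
K=env.get_calibration("wrist")
for z in(.1155,.121):print(proj(K,[.5992,.0335,z]))
```

```text
[292 233] [361 179]
[312.28096981 212.46194746]
[312.25176378 214.96177338]
```

View pics/x5.png

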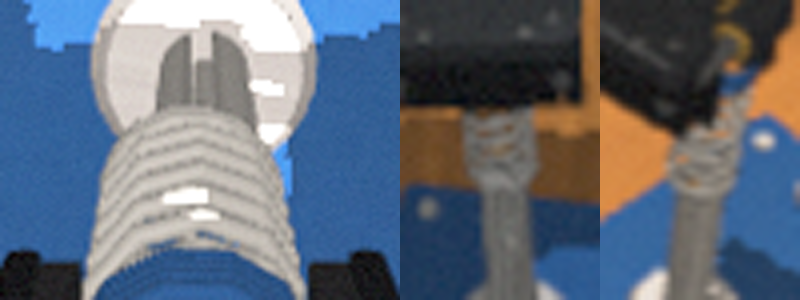

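The wrist crop shows the foot ring centred at about x=190 and the rod at about x=206. The foot therefore lies roughly 2 mm to the tool's −y side of the rod, and I'll nudge it into line.

Emit:
send_rows --pt "20 0.4 1 0 0 0 0" --pt "20 0.4 1 0 0 0 0" --pt "20 0 0 0 0 0 0" --pt "20 0 0 0 0 0 0"

```text
time_s: 13.25
tool_pos: [0.5998, 0.0354, 0.1722]
tool_rot: [-180.0, -0.0, -174.7]
force: [-0.3, 0.4, 0.8]
grip_width: 0.0281
```

```bash
python3 s.py
python3 - <<'E'
from h import *
a=env.read_camera("wrist")
cv2.imwrite("pics/x6.png",cv2.resize(a[165:240,265:365],(800,600),interpolation=cv2.INTER_CUBIC)[:,:,::-1])
h=cv2.cvtColor(a,cv2.COLOR_RGB2GRAY)
print(h[190,280:345:1].tolist());print(h[180,280:345].tolist())
E
```

```text
t 13.35 F [-1.18 -0.79 -0.25] T [-0.176  0.368 -0.002] P [ 599.8   35.4  172.2 -174.7] w 0.027383863765975507 j7 92.82785651511657
[90, 92, 89, 92, 98, 88, 103, 142, 155, 157, 187, 214, 214, 214, 214, 213, 216, 215, 216, 215, 215, 192, 117, 124, 126, 134, 153, 144, 142, 147, 163, 146, 137, 148, 148, 155, 142, 125, 125, 133, 132, 131, 130, 125, 123, 136, 183, 213, 209, 210, 213, 210, 209, 208, 207, 213, 208, 178, 154, 157, 143, 83, 88, 90, 86]
[89, 91, 93, 89, 90, 116, 164, 166, 169, 190, 217, 217, 214, 215, 218, 218, 216, 216, 215, 213, 217, 217, 212, 160, 119, 122, 128, 130, 121, 118, 145, 201, 183, 160, 173, 163, 112, 126, 129, 130, 129, 128, 126, 124, 168, 215, 209, 209, 209, 206, 210, 212, 207, 210, 212, 214, 212, 206, 179, 157, 159, 153, 113, 84, 85]
```

Fz is falling towards its free-hanging value, so I'll probe 6 mm further down.

Emit:
send_rows --pt "20 0 0 2 0 0 0" --pt "20 0 0 2 0 0 0" --pt "20 0 0 2 0 0 0" --pt "20 0 0 0 0 0 0" --pt "20 0 0 0 0 0 0"

```text
time_s: 13.95
tool_pos: [0.5998, 0.0359, 0.1661]
tool_rot: [180.0, -0.0, -174.7]
force: [-1.0, -0.8, -0.9]
grip_width: 0.0277
```

```bash
python3 s.py
```

```text
t 14.05 F [-0.98 -0.49 -0.82] T [-0.064  0.394  0.009] P [ 599.8   35.9  166.2 -174.7] w 0.027631863140047064 j7 92.89375501219719
```

It is free now (Fz is −0.8, the spring's own weight) and running in the groove. I'll descend, watching the force.

Emit:
send_rows --pt "20 0.7 0 3 0 0 0" --pt "20 0 0 4 0 0 0" --pt "20 0 0 5 0 0 0" --pt "20 0 0 5 0 0 0" --pt "20 0 0 5 0 0 0" --pt "20 0 0 5 0 0 0" --pt "20 0 0 5 0 0 0" --pt "20 0 0 4 0 0 0" --pt "20 0 0 0 0 0 0" --pt "20 0 0 0 0 0 0"

```text
time_s: 15.1
tool_pos: [0.5991, 0.0357, 0.1301]
tool_rot: [180.0, -0.0, -174.7]
force: [-0.4, 0.2, -1.0]
grip_width: 0.0273
```

```bash
python3 s.py
```

```text
t 15.2 F [-0.67  0.25 -1.04] T [0.007 0.275 0.007] P [ 599.1   35.7  130.2 -174.7] w 0.02758799527051116 j7 93.31021827226272
```

Emit:
send_rows --pt "20 0.3 0 5 0 0 0" --pt "20 0 0 5 0 0 0" --pt "20 0 0 5 0 0 0" --pt "20 0 0 5 0 0 0" --pt "20 0 0 5 0 0 0" --pt "20 0 0 5 0 0 0" --pt "20 0 0 5 0 0 0" --pt "20 0 0 4 0 0 0" --pt "20 0 0 3 0 0 0" --pt "20 0 0 2 0 0 0" --pt "20 0 0 0 0 0 0" --pt "20 0 0 0 0 0 0"

```text
time_s: 16.45
tool_pos: [0.5988, 0.0356, 0.0863]
tool_rot: [180.0, 0.0, -174.7]
force: [-0.3, -0.6, -1.8]
grip_width: 0.0276
```

```bash
python3 s.py
```

```text
t 16.55 F [-0.77 -0.25 -1.42] T [-0.013  0.183  0.031] P [ 598.8   35.6   86.3 -174.7] w 0.027782631225126822 j7 93.94179483734604
```

Emit:
send_rows --pt "20 0 0 1.5 0 0 0" --pt "20 0 0 1 0 0 0" --pt "20 0 0 0 0 0 0" --pt "45 0 0 0 0 0 0" --pt "45 0 0 0 0 0 0" --pt "45 0 0 0 0 0 0" --pt "45 0 0 0 0 0 0" --pt "45 0 0 0 0 0 0"

```text
time_s: 17.4
tool_pos: [0.599, 0.0357, 0.0839]
tool_rot: [180.0, 0.0, -174.7]
force: [-0.1, 0.3, -0.5]
grip_width: 0.0443
```

Emit:
send_rows --pt "45 0 0 -10 0 0 0" --pt "45 0 0 -25 0 0 0" --pt "45 0 0 -35 0 0 0" --pt "45 0 0 -35 0 0 0" --pt "45 0 0 -35 0 0 0" --pt "45 0 0 -30 0 0 0"

```text
time_s: 18.0
tool_pos: [0.5992, 0.0355, 0.2569]
tool_rot: [180.0, 0.1, -174.7]
force: [-0.1, 1.3, -0.1]
grip_width: 0.0451
```

```bash
python3 s.py
python3 - <<'E'
from h import *
plan(.595,-.02,.26,93,11)
plan(.5145,-.247,.26,64,12)
E
```

```text
t 18.1 F [0.4  0.72 1.43] T [ 0.019 -0.079  0.007] P [ 600.7   35.6  259.8 -174.7] w 0.04494531856166632 j7 92.15172429497353
t 18.15 pos [0.6003 0.0356 0.2573] rot [ 179.97    0.35 -174.72] F [-0.33  0.65  0.21] w 0.0447
11 rows: shift [-2.93 -4.85 -0.24] turn z 0.1464
t 18.15 pos [0.6003 0.0356 0.2573] rot [ 179.97    0.35 -174.72] F [-0.33  0.65  0.21] w 0.0447
12 rows: shift [-16.43 -24.92  -0.22] turn z 0.1764
```

Run:
```python
from h import *
plan(.5145,-.247,.20,91,12)
b=env.read_camera("side")
```

```text
t 18.15 pos [0.6003 0.0356 0.2573] rot [ 179.97    0.35 -174.72] F [-0.33  0.65  0.21] w 0.0447
12 rows: shift [ -9.91 -25.76   4.78] turn z 0.1371
```

Emit:
send_rows --pt "45 -9.9 -25.8 4.8 0 0 0.137" --pt "45 -9.9 -25.8 4.8 0 0 0.137" --pt "45 -9.9 -25.8 4.8 0 0 0.137" --pt "45 -9.9 -25.8 4.8 0 0 0.137" --pt "45 -9.9 -25.8 4.8 0 0 0.137" --pt "45 -9.9 -25.8 4.8 0 0 0.137" --pt "45 -9.9 -25.8 4.8 0 0 0.137" --pt "45 -9.9 -25.8 4.8 0 0 0.137" --pt "45 -9.9 -25.8 4.8 0 0 0.137" --pt "45 -9.9 -25.8 4.8 0 0 0.137" --pt "45 -9.9 -25.8 4.8 0 0 0.137" --pt "45 -9.9 -25.8 4.8 0 0 0.137"

```text
time_s: 19.4
tool_pos: [0.5111, -0.2481, 0.1945]
tool_rot: [-179.9, -0.0, 90.7]
force: [0.3, -0.4, 1.4]
grip_width: 0.0455
```

Emit:
send_rows --pt "50 0 0 0 0 0 0" --pt "50 0 0 0 0 0 0" --pt "50 0 0 0 0 0 0"

```text
time_s: 19.7
tool_pos: [0.5136, -0.2461, 0.1957]
tool_rot: [-180.0, -0.0, 91.2]
force: [0.9, 0.8, -0.1]
grip_width: 0.0494
```

Run:
```python
from h import *
o=env.get_obs();K=env.get_calibration("wrist");a=env.read_camera("wrist")
c=env.read_camera("scene");d=env.read_camera("side")
print(o["tool_pos"],o["tool_rot"],o["time_s"]);u=proj(K,[.5145,-.247,.04]);print(u)
x,y=int(u[0])-50,int(u[1])-50
f=lambda im,q:cv2.resize(im[int(q[1])-30:int(q[1])+20,int(q[0])-20:int(q[0])+20],(400,500),interpolation=cv2.INTER_CUBIC)[:, :]
P=cv2.resize(a[y:y+100,x:x+100],(400,400),interpolation=cv2.INTER_CUBIC)
P=np.vstack([P,np.zeros((100,400,3),np.uint8)])
s=np.hstack([P,f(d,proj("side",[.599,.035,.07]))]);cv2.imwrite("pics/x7.png",s[:,:,::-1]);print("crop",x,y)
for z in(.04,.005):print(z,[proj(K,o["tool_pos"]*[1,1,0]+[0,0,z])])
```

```text
[ 0.51362929 -0.24610534  0.19571551] [-1.79984183e+02 -3.59649848e-02  9.12476344e+01] 19.7
[313.38105411 185.55641595]
crop 263 135
0.04 [array([312.45399697, 184.58199513])]
0.005 [array([312.50371036, 177.39704535])]
```

View pics/x7.png

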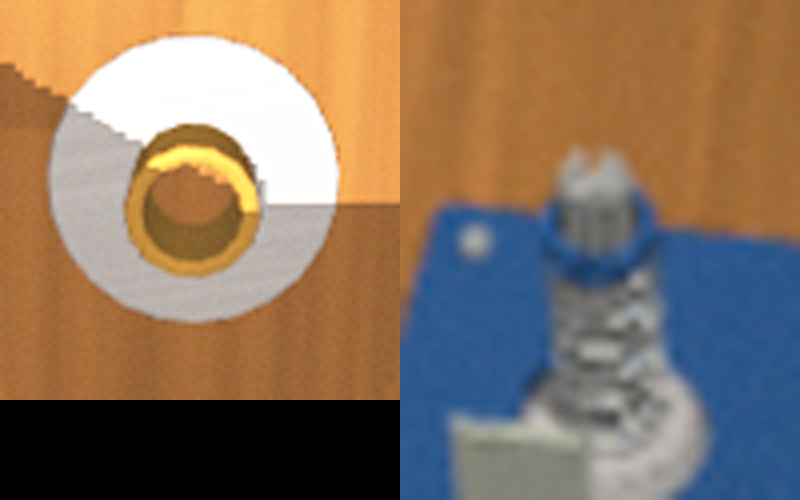

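The spring stands home on the seat with the rod end protruding through the blue ring (right panel). The hub top is centred at (311.0,187.5) and the disc at (311.3,179.6).

Run:
```python
from h import *
o=env.get_obs();p=o["tool_pos"];K=env.get_calibration("wrist")
a=np.radians(o["tool_rot"][2]);tx=np.array([np.cos(a),np.sin(a),0]);ty=np.array([np.sin(a),-np.cos(a),0])
for uv,z in(((311,187.5),.04),((311.25,179.6),.005)):
    q=atz(K,uv,z);print(q,"tool xy",1000*(q-p)@tx,1000*(q-p)@ty)
print(p)
```

```text
[ 0.51246092 -0.24936173  0.04      ] tool xy -2.924066137286153 -1.3311202567678573
[ 0.51251845 -0.24891053  0.005     ] tool xy -2.474205352857368 -1.263917686439698
[ 0.51372894 -0.24640975  0.19595819]
```

Emit:
send_rows --pt "50 -2.7 -1.3 10 0 0 0" --pt "50 0 0 30 0 0 0" --pt "50 0 0 30 0 0 0" --pt "50 0 0 30 0 0 0" --pt "50 0 0 30 0 0 0" --pt "50 0 0 25 0 0 0" --pt "50 0 0 15 0 0 0" --pt "50 0 0 10 0 0 0" --pt "50 0 0 4 0 0 0" --pt "50 0 0 0 0 0 0" --pt "50 0 0 0 0 0 0"

```text
time_s: 20.95
tool_pos: [0.5126, -0.2504, 0.0132]
tool_rot: [179.9, 0.0, 91.1]
force: [0.4, 0.0, -0.5]
grip_width: 0.0504
```

```bash
python3 s.py
```

```text
t 21.05 F [-0.24  0.   -0.19] T [-0.113  0.067 -0.009] P [ 512.6 -250.4   13.2   91.1] w 0.049759275410359405 j7 37.47247897556826
```

Emit:
send_rows --pt "50 0 0 2.5 0 0 0" --pt "50 0 0 2 0 0 0" --pt "50 0 0 0 0 0 0" --pt "25 0 0 0 0 0 0" --pt "25 0 0 0 0 0 0" --pt "25 0 0 0 0 0 0" --pt "25 0 0 0 0 0 0" --pt "25 0 0 0 0 0 0" --pt "25 0 0 0 0 0 0" --pt "25 0 0 0 0 0 0" --grip_force 30

```text
time_s: 22.1
tool_pos: [0.5116, -0.2501, 0.0077]
tool_rot: [-180.0, -0.0, 91.1]
force: [-1.2, -0.4, 0.8]
grip_width: 0.0311
```

```bash
python3 s.py
```

```text
t 22.2 F [-0.95 -0.34  0.58] T [-0.052  0.215  0.058] P [ 511.6 -250.1    7.7   91.1] w 0.03144299213503129 j7 37.6889594538136
```

Emit:
send_rows --pt "25 0 0 -10 0 0 0" --pt "25 0 0 -25 0 0 0" --pt "25 0 0 -35 0 0 0" --pt "25 0 0 -35 0 0 0" --pt "25 0 0 -35 0 0 0" --pt "25 0 0 -30 0 0 0" --pt "25 0 0 -20 0 0 0" --pt "25 0 0 0 0 0 0" --pt "25 0 0 0 0 0 0" --pt "25 0 0 0 0 0 0"

```text
time_s: 23.25
tool_pos: [0.5106, -0.2494, 0.1959]
tool_rot: [-179.8, -0.1, 91.1]
force: [-0.4, 0.0, -3.8]
grip_width: 0.0312
```

```bash
python3 s.py
python3 - <<'E'
from h import *
plan(.5991,.0344,.198,91.1,12)
plan(.5991,-.0356,.198,91.1,10)
E
```

```text
t 23.35 F [-0.31  0.02 -3.29] T [-0.053  0.025  0.025] P [ 510.7 -249.5  195.9   91.1] w 0.03090587864606967 j7 30.538989806587477
t 23.4 pos [ 0.5109 -0.2497  0.1962] rot [-1.7986e+02 -4.0000e-02  9.1090e+01] F [-0.57  0.03 -2.79] w 0.0317
12 rows: shift [23.53  7.8  -0.15] turn z -0.0
t 23.4 pos [ 0.5109 -0.2497  0.1962] rot [-1.7986e+02 -4.0000e-02  9.1090e+01] F [-0.57  0.03 -2.79] w 0.0317
10 rows: shift [21.24  9.23 -0.18] turn z -0.0
```

Emit:
send_rows --pt "25 12 4 0 0 0 0" --pt "25 24 7.8 0 0 0 0" --pt "25 27 8.8 0 0 0 0" --pt "25 27 8.8 0 0 0 0" --pt "25 27 8.8 0 0 0 0" --pt "25 27 8.8 0 0 0 0" --pt "25 27 8.8 0 0 0 0" --pt "25 27 8.8 0 0 0 0" --pt "25 27 8.8 0 0 0 0" --pt "25 27 8.8 0 0 0 0" --pt "25 22 7 0 0 0 0" --pt "25 9 3.3 0 0 0 0"

```text
time_s: 24.6
tool_pos: [0.5987, 0.0394, 0.1969]
tool_rot: [-179.9, -0.1, 91.4]
force: [0.0, -0.2, -3.1]
grip_width: 0.031
```

Emit:
send_rows --pt "25 0 0 0 0 0 0" --pt "25 0 0 15 0 0 0" --pt "25 0 0 20 0 0 0" --pt "25 0 0 15 0 0 0" --pt "25 0 0 5 0 0 0" --pt "25 0 0 0 0 0 0" --pt "25 0 0 0 0 0 0" --pt "25 0 0 0 0 0 0" --pt "25 0 0 0 0 0 0"

```text
time_s: 25.5
tool_pos: [0.5993, 0.0347, 0.1435]
tool_rot: [179.9, -0.0, 91.1]
force: [-0.2, -0.4, -3.5]
grip_width: 0.0311
```

```bash
python3 s.py
python3 - <<'E'
from h import *
c=env.read_camera("scene");d=env.read_camera("side")
f=lambda im,q:cv2.resize(im[int(q[1])-40:int(q[1])+35,int(q[0])-25:int(q[0])+25],(400,600),interpolation=cv2.INTER_CUBIC)
cv2.imwrite("pics/x8.png",np.hstack([f(c,proj("scene",[.598,.035,.12])),f(d,proj("side",[.598,.035,.12]))])[:,:,::-1])
E
```

```text
t 25.6 F [ 0.32  0.43 -3.12] T [-0.087  0.032  0.032] P [599.2  34.7 143.4  91.1] w 0.03157141788176227 j7 1.6997627507167048
```

View pics/x8.png

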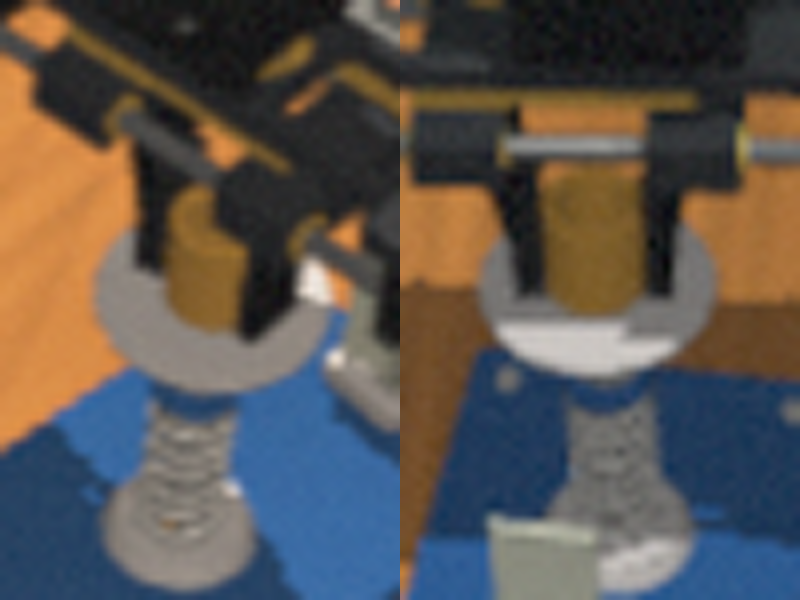

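The scene and side crops show the pan just above the rod, about 1 mm too far in +x. I'll correct that and lower gently.

Emit:
send_rows --pt "25 0.2 -1.1 3 0 0 0" --pt "25 0 0 4 0 0 0" --pt "25 0 0 4 0 0 0" --pt "25 0 0 3 0 0 0" --pt "25 0 0 2 0 0 0" --pt "25 0 0 2 0 0 0" --pt "25 0 0 0 0 0 0" --pt "25 0 0 0 0 0 0"

```text
time_s: 26.55
tool_pos: [0.5977, 0.0349, 0.1247]
tool_rot: [180.0, -0.0, 91.1]
force: [0.2, 0.3, -3.7]
grip_width: 0.0314
```

```bash
python3 s.py
```

```text
t 26.65 F [-0.   -0.07 -3.32] T [-0.097  0.055 -0.013] P [597.8  34.8 124.8  91.1] w 0.031029505641760304 j7 2.023770036697916
```

Emit:
send_rows --pt "25 0 0 2 0 0 0" --pt "25 0 0 2 0 0 0" --pt "25 0 0 2 0 0 0" --pt "25 0 0 2 0 0 0" --pt "25 0 0 2 0 0 0" --pt "25 0 0 0 0 0 0" --pt "25 0 0 0 0 0 0"

```text
time_s: 27.4
tool_pos: [0.5976, 0.0348, 0.1146]
tool_rot: [-180.0, -0.0, 91.1]
force: [0.2, -0.0, -2.7]
grip_width: 0.0314
```

```bash
python3 s.py
```

```text
t 27.5 F [ 0.2   0.24 -3.47] T [-0.068  0.061  0.02 ] P [597.7  34.8 114.7  91.1] w 0.031218474781593866 j7 2.254696398451453
```

Emit:
send_rows --pt "25 0 0 2 0 0 0" --pt "25 0 0 2 0 0 0" --pt "25 0 0 2 0 0 0" --pt "25 0 0 2 0 0 0" --pt "25 0 0 0 0 0 0" --pt "25 0 0 0 0 0 0"

```text
time_s: 28.15
tool_pos: [0.5978, 0.0349, 0.1068]
tool_rot: [180.0, -0.0, 91.1]
force: [-0.1, 1.1, -2.5]
grip_width: 0.0313
```

```bash
python3 s.py
```

```text
t 28.25 F [ 0.1   0.72 -2.48] T [-0.086  0.03   0.017] P [597.8  34.8 106.8  91.1] w 0.031411377267658934 j7 2.4450549401187356
```

Emit:
send_rows --pt "25 0 0 2 0 0 0" --pt "25 0 0 2 0 0 0" --pt "25 0 0 2 0 0 0" --pt "25 0 0 2 0 0 0" --pt "25 0 0 2 0 0 0" --pt "25 0 0 0 0 0 0" --pt "25 0 0 0 0 0 0"

```text
time_s: 29.0
tool_pos: [0.5978, 0.0348, 0.0968]
tool_rot: [180.0, -0.0, 91.1]
force: [-0.2, -0.6, -0.1]
grip_width: 0.0312
```

```bash
python3 s.py
```

```text
t 29.1 F [ 0.18  0.01 -0.26] T [-0.102  0.016 -0.009] P [597.8  34.8  96.8  91.1] w 0.03136175640869485 j7 2.6968777996305113
```

Emit:
send_rows --pt "25 0 0 0.8 0 0 0" --pt "25 0 0 0 0 0 0" --pt "34 0 0 0 0 0 0" --pt "36 0 0 0 0 0 0" --pt "50 0 0 0 0 0 0" --pt "50 0 0 0 0 0 0" --pt "50 0 0 0 0 0 0" --pt "50 0 0 0 0 0 0" --pt "50 0 0 -3 0 0 0" --pt "50 0 0 -10 0 0 0" --pt "50 0 0 -20 0 0 0" --pt "50 0 0 -30 0 0 0"

```text
time_s: 30.35
tool_pos: [0.5966, 0.0347, 0.1588]
tool_rot: [-179.8, 0.0, 91.1]
force: [0.9, 0.0, -0.6]
grip_width: 0.0496
```

Emit:
send_rows --pt "50 0 0 -35 0 0 0" --pt "50 0 0 -35 0 0 0" --pt "50 -40 0 0 0 0 0" --pt "50 -40 0 0 0 0 0" --pt "50 -40 0 0 0 0 0" --pt "50 -40 0 0 0 0 0" --pt "50 0 0 0 0 0 0" --pt "50 0 0 0 0 0 0" --pt "50 0 0 0 0 0 0"

```text
time_s: 31.25
tool_pos: [0.6011, -0.1236, 0.2293]
tool_rot: [180.0, -0.1, 91.2]
force: [0.6, -0.2, -0.4]
grip_width: 0.0499
```

```bash
python3 s.py
python3 - <<'E'
from h import *
c=env.read_camera("scene");d=env.read_camera("side")
f=lambda im,q:cv2.resize(im[int(q[1])-40:int(q[1])+35,int(q[0])-25:int(q[0])+25],(400,600),interpolation=cv2.INTER_CUBIC)
cv2.imwrite("pics/x9.png",np.hstack([f(c,proj("scene",[.598,.035,.09])),f(d,proj("side",[.598,.035,.09]))])[:,:,::-1])
E
```

```text
t 31.35 F [-0.19  0.01 -0.17] T [-0.077  0.037 -0.027] P [ 601.1 -123.3  229.1   91.2] w 0.04978180798422134 j7 17.147268486388835
```

View pics/x9.png

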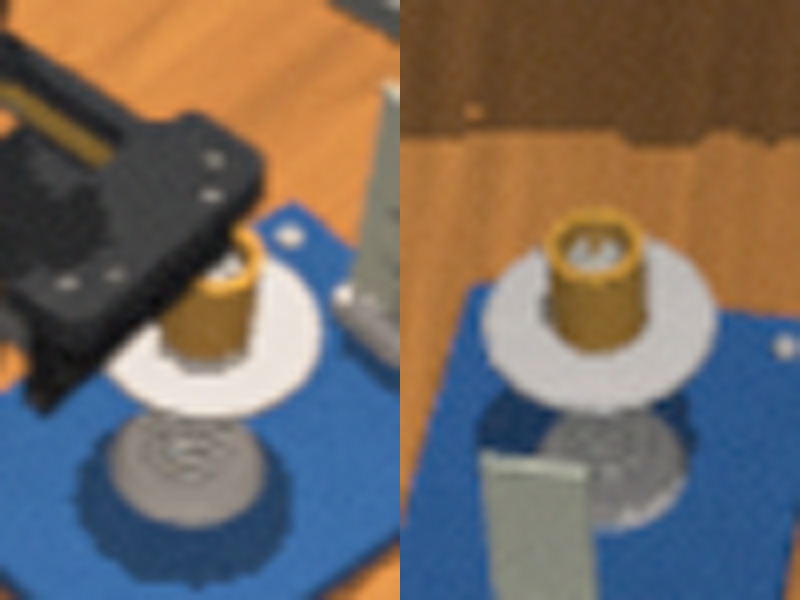

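The pan rests level on the spring with the rod visible inside the hub, and the gripper is clear. I'm handing the job in.

```bash
python3 -c "
from cell import env
print(env.sign_off())"
```

```text
the job is handed in; nothing more can be done
None
```

The blue-topped spring is home on the seat and the load pan rests on it, released. I handed the job in at about 31 s of the 67 s allowed; the sign-off gives no verdict.

- **Spring:** I picked it from the tray and lowered it onto the rod, where the tail snagged. I kept the press at about 2 N and twisted it about 92°. It was sitting roughly 2 mm off-centre, and the tail only dropped into a groove once I nudged it into line. It then ran down freely to about 1–2 mm above the seat, where I let it go to settle.
- **Spring check:** The side picture showed it seated. When I lowered the pan, its weight came onto the spring at about the expected free height.
- **Pan:** I lowered it over the rod until the spring carried its weight, about 16 mm of compression and well short of solid. Then I opened the jaws and backed off.
- **Last check:** The final scene and side pictures show the pan level with the rod end inside the hub and the gripper clear; the gripper hides part of the pan in the scene view. The force reading was about zero.
- **Disagreements and gaps:** The measured tool position wandered by 1–2 mm between readings, and the camera and force estimates of how the spring sat in the jaws did not fully agree. I did not check the other springs and loose items again at the end. No move went near the loose items, and I met no unexpected contact.

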